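# Free the match case from its hold-down clamp and put it in the match holder

### The job

The glue on the little oak match case has set: lift the sprung clamp arm of the press until it stays up by itself and let go of it, then take the match case out. Set it down flat near the middle of the slate coaster and let go to change your grip, and then set it gently, flat and centred, between the two end walls of the match holder. Never drop the case, leave the clamp arm standing open and do not disturb the glassware or the other loose things on the shelf.

Things in the scene. Friction and masses are not known exactly. Their poses are not given: they have to be found in the camera images.
- press: Hold-down press, fixed: oak base plate 110 mm wide (y), 10 mm thick, from x = -85 to +130 mm, with a pedestal (point press_bed), two steel hinge brackets (x = 80, y = +-48 mm, 65 mm tall) and a steel clamp arm. Origin: underside of the base, below the pedestal's centre; z up, x points from the arm's grip bar towards the hinge, y along the hinge.
- clamp (a joint): Clamp arm angle: 0 level, pressing on the case; grows as the arm swings up and back to its stop at 1.75 rad (just past upright). An over-centre spring pulls it shut below about 1.1 rad and open above: about 5 N upwards at the grip bar starts it, less as it rises. Let go beyond about 1.2 rad it swings on to the stop and stays there.
- clamp_bar (a point): Centre of the grip bar at the arm's free end: round steel, 12 mm thick, along the press's y, 71 mm clear between the arm's two side rails (7 wide, 10 mm high). It runs on a circle of 156 mm radius about the hinge; closed: x = -78, z = 58 mm of the press, free below down to the base plate. The arm's cross plate with the rubber pad lies half way along the arm, 67 mm from the bar.
- press_hinge (a point): Hinge axis of the clamp arm, midway between the brackets: x = +78, z = 58 mm of the press. The axis is the press's y; opening turns the arm positively about it (the bar goes up, then towards the press's +x).
- press_bed (a point): Centre of the pedestal's flat top, 20 mm above the press's origin, where the case lies. The pedestal is 64 mm (x) by 46 mm (y); two cheeks on it, 45 mm apart inside (x = +-22.5 mm), 8 mm thick, rise 14 mm above this point and cover the case's long sides. The case's ends stick out past the pedestal in y, with 10 mm of free space below them.
- matchcase: Loose match case, a plain closed oak box 40 mm (its x) by 62 mm (its y) by 22 mm high, 50 to 100 g. Origin: centre of its underside; z up. Its long sides are 40 mm apart, its ends 62 mm apart. It starts on the press's pedestal, long side along the press's y, up to 5 mm off centre along y.
- coaster: Square slate coaster 100 x 100 x 6 mm lying flat, fixed. Origin: centre of its underside; top 6 mm up.
- holder: Match holder, fixed: oak base 52 mm (x) by 93 mm (y), floor 12 mm above its origin, two upright end walls 10 mm thick, 44 mm wide, tops 52 mm above the origin, 72 mm apart inside (at y = +-36 mm); the long sides are open. Origin: centre of its underside. The case goes in with its y along the holder's y, either way round. Press and holder stand on opposite sides of the coaster, either way.
- decanter: Glass decanter with its stopper in, 100 mm across, 232 mm tall, standing. Origin: centre of its foot. Leave alone.
- tumbler1: Heavy glass tumbler, 82 mm across, 92 mm tall, standing. Origin: centre of its foot. Leave alone.
- tumbler2: Second tumbler, the same. Leave alone.
- jigger: Steel double-cone jigger, 46 mm across, 74 mm tall, standing beyond the coaster. Origin: centre of its foot. Leave alone.
- spoon: Steel bar spoon 200 mm long lying flat. Origin: underside. Leave alone.
- candlestick: Brass candlestick with a candle stub, 80 mm across the foot, 125 mm tall. Origin: centre of its foot. Leave alone.

How it is judged:
By the outcome, as a careful person would: the job done as asked, in the order asked, and still so for the second after the job is handed in, with the robot touching nothing.
It also fails if it takes over 72 s, if anything falls off the work surface, if the arm or the gripper's body presses on something with over 40 N, if the wrist force passes 120 N, or if a joint passes its speed limit or range.

### The arm

A 6-joint arm with a two-finger parallel gripper is mounted at the origin on the work surface. World frame = base frame: x ahead of the robot, y to its left, z up, the work surface at z = 0. Lengths are in m, angles in rad, forces in N, time in s.
With the tool pointing down it reaches from about 0.375 to 0.9 m from the base axis. Payload 3.1 kg.
Tool frame: the origin (TCP) lies midway between the tips of the shut fingers; the grasp point (between the pads) lies 19 mm behind it (grip_depth is the distance from the TCP to the grasp point, in m); y points along the fingers, z is the direction in which the jaws open and shut, and the axes are right-handed (so a half turn about y gives the same grasp; the last joint's range is limited). The gripper opens to 85 mm and grips with 20 to 120 N. Pads are 22 mm wide; open, the fingers measure 114 mm over their backs; the gripper's body (76 mm by 85 mm) begins 54 mm behind the grasp point. The pads swing forward as they close: fully open they stand 13 mm farther back than shut.
Start: joints at [0.959, 0.527, 1.433, -0, 1.181, -0.178], TCP at [0.263, 0.567, 0.231] pointing down, gripper open.
Joint ranges: [-3.08, 3.08], [-0.75, 2.2], [0.22, 2.44], [-1.43, 4.57], [0, 2.65], [-2.85, 2.85]. Speed limits (rad/s): [2.79, 2.79, 3.14, 3.14, 3.14, 3.14].

### API

Orientations are given as a unit quaternion [x, y, z, w].
In Python, from station import sense, snapshot, camera_model, sign_off, grip_depth gives the robot as it stands.
- The arm moves only by the tool play_rows, never from a script. Its argument "deltas" is a list of rows, each a list of 6 numbers: the shift along the tool's x, y, z in m, then the turn, a rotation vector about the tool's x, y, z in rad. A call has 1 to 12 rows; each row is the pose to reach, as a shift and turn from the pose commanded when the call began, along the tool's axes at that moment; what a row does not reach only later rows make up. A row lasts 1/10 s, in which the tool goes at most 50 mm and 8.59 degrees, less where a joint would pass 70% of its speed; a pose out of reach is approached as far as the arm can. A call with a gripper value outside its range is refused whole. "gripper" is the finger opening in m, from 0 to 0.0854, set as the call begins (left out, the last holds). The fingers move at their own pace and stop on an object; "force" is the grip in N (left out, the last holds). Time passes only in rows, so rows that repeat a pose let the fingers close. It gives the time, the measured TCP pose, the force and the opening at its end, in the units of the state.
- sense(): the state, without advancing time (a new reading comes with each control period).
- snapshot(name): name is "scene" or "top"; returns the picture (480x640x3 uint8, red, green, blue); there is no depth.
- camera_model(name): a dict with "fx", "fy", "cx", "cy" (pixels), "distortion" ([k1, k2, p1, p2, k3] as OpenCV has them; the pictures are not rectified), "camera_from_world" (4x4, takes a point from world to camera coordinates). Camera axes: x right, y up, looking along -z (the intrinsics and any distortion apply to the point x, -y, -z); pixel columns grow to the right and rows downward; lengths in m; the calibration is good to about 2 mm. A picture is of the moment at which its call begins. camera_model takes no time and is no camera call.
- sign_off(): hands the job in, once; it reports no verdict.
The state is a dict: "t": time; "q": joint angles; "qd": joint speeds; "tau": joint torques, N m; "tcp_pos": TCP position; "tool_rot": TCP orientation; "force": force on the tool from outside, world axes, zero at the start; "ft_torque": the same for the moment, N m; "finger_gap": opening from 0.0 (shut) to 1.0 (fully open).
Only numpy, scipy, OpenCV 4.12 (cv2) and the standard library are available. Lean on these libraries where they do the work, as an engineer would, in place of code of your own. Each camera call takes 0.05 s, during which the arm holds its last target.

## Working session

There is one attempt and no reset: what is moved stays moved. The work goes in short steps, Python scripts to look and compute and a tool call to move; the robot and the scene stay as the last step left them, time stands still between calls to the robot, and variables do not carry over. Pictures are saved under pics/ and viewed, and the job is handed in when it is done.

Besides the shell and the picture viewer there is one more tool, called after "Emit:" as a command line: name --pt "numbers of a row" for each row, then --argument value for the rest. play_rows: Moves the arm, as the interface text tells. Its arguments: {"type":"object","properties":{"deltas":{"type":"array"},"gripper":{"type":"number"},"force":{"type":"number"}},"required":["deltas"]}

```bash
ls; mkdir -p pics; python3 - <<'E'
from station import *
import cv2
print(sense()); print(grip_depth)
for n in ("scene","top"):
    im=snapshot(n); cv2.imwrite(f"pics/{n}0.png",im[:,:,::-1]); c=camera_model(n); print(n,c)
E
```

```text
pics
{'t': 0.0, 'q': array([ 9.58467861e-01,  5.28486014e-01,  1.43388418e+00, -3.68853355e-06,
        1.18138544e+00, -1.78482050e-01]), 'qd': array([ 0.00046857,  0.00045803, -0.00112071, -0.00052235, -0.00024328,
       -0.00016061]), 'tau': array([-7.97152961e-05, -4.42345583e+01, -1.78026134e+01, -4.39754504e-04,
        8.53545440e-03, -6.73847538e-07]), 'tcp_pos': array([0.26228084, 0.56652923, 0.23032718]), 'tool_rot': array([ 0.69124111, -0.15248061,  0.15189371, -0.68982874]), 'force': array([-0.07822998, -0.08534656, -0.2109023 ]), 'ft_torque': array([ 0.00080748, -0.03566552, -0.01949605]), 'finger_gap': 1.003595725616008}
0.0187
scene {'fx': 465.7552670713951, 'fy': 465.7552670713951, 'cx': 320.3388506542306, 'cy': 238.96936579741907, 'distortion': array([0.01491196, 0.        , 0.        , 0.        , 0.        ]), 'camera_from_world': array([[ 0.85572474,  0.51728549, -0.01228363, -0.5001228 ],
       [-0.42650289,  0.71859041,  0.54929329,  0.22735613],
       [ 0.29296835, -0.46480485,  0.83553934, -1.46389439],
       [ 0.        ,  0.        ,  0.        ,  1.        ]])}
top {'fx': 540.2193211027128, 'fy': 540.2193211027128, 'cx': 315.1338652230528, 'cy': 235.10809503758193, 'distortion': array([-0.11505647,  0.        ,  0.        ,  0.        ,  0.        ]), 'camera_from_world': array([[-0.01730543, -0.99969453, -0.01764551,  0.00373025],
       [ 0.98613138, -0.0199788 ,  0.16475967, -0.60256293],
       [-0.16506188, -0.01454956,  0.98617589, -1.20809249],
       [ 0.        ,  0.        ,  0.        ,  1.        ]])}
```

View pics/scene0.png

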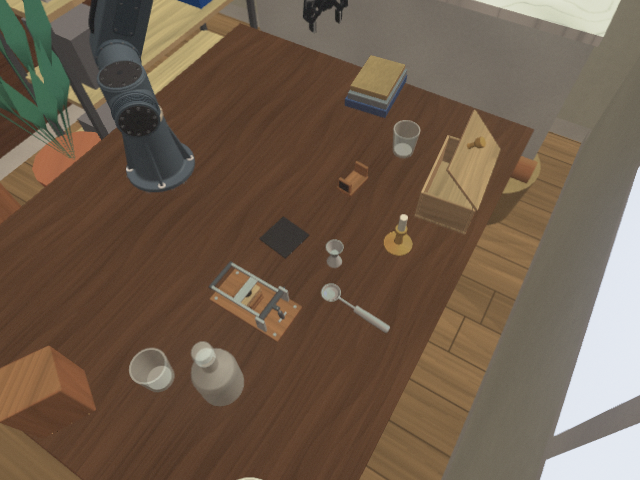

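View pics/top0.png

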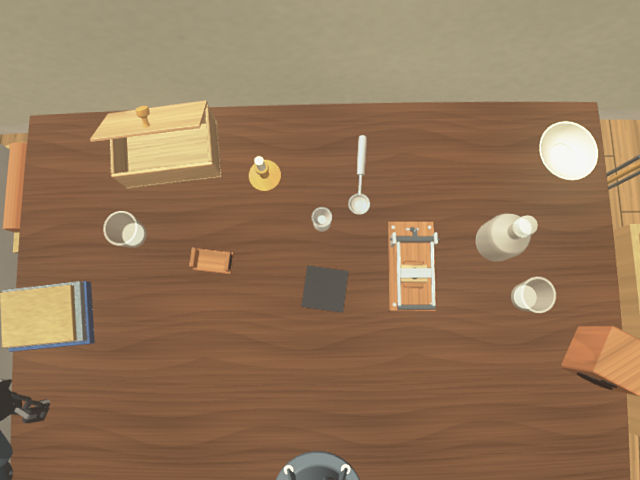

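The top view shows the press at about (412,266) with its grip bar on the robot's side (row 306), the coaster at (325,289), the holder at (211,261) and the decanter at (503,237). I'll measure these closely in enlarged crops.

```bash
cat > h.py <<'E'
import numpy as np, cv2
from station import *
from scipy.spatial.transform import Rotation as R
def K(c): return np.array([[c["fx"],0,c["cx"]],[0,c["fy"],c["cy"]],[0,0,1.]])
F=np.diag([1,-1,-1.])
def proj(n,P):
    c=camera_model(n);T=c["camera_from_world"];A=F@T[:3,:3];b=F@T[:3,3]
    return cv2.projectPoints(np.atleast_2d(np.asarray(P,float)),cv2.Rodrigues(A)[0],b,K(c),c["distortion"])[0][:,0]
def plane(n,uv,z):
    c=camera_model(n);T=c["camera_from_world"];A=F@T[:3,:3];b=F@T[:3,3]
    u=cv2.undistortPoints(np.atleast_2d(np.asarray(uv,float))[:,None],K(c),c["distortion"])[:,0]
    d=np.c_[u,np.ones(len(u))]@A; o=-A.T@b
    return o+d*((z-o[2])/d[:,2])[:,None]
def tri(us,ut):
    Ps=[];us_=[]
    for n,uv in(("scene",us),("top",ut)):
        c=camera_model(n);T=c["camera_from_world"];A=F@T[:3,:3];b=F@T[:3,3]
        us_.append(cv2.undistortPoints(np.atleast_2d(np.asarray(uv,float))[:,None],K(c),c["distortion"])[:,0].T)
        Ps.append(np.c_[A,b])
    X=cv2.triangulatePoints(Ps[0],Ps[1],us_[0],us_[1]);return (X[:3]/X[3]).T
def crop(im,x0,y0,w,h,s,f): cv2.imwrite(f,cv2.resize(im[y0:y0+h,x0:x0+w,::-1],None,fx=s,fy=s,interpolation=cv2.INTER_CUBIC))
E
python3 - <<'E'
from h import *
t=cv2.imread("pics/top0.png")[:,:,::-1];s=cv2.imread("pics/scene0.png")[:,:,::-1]
crop(t,375,212,75,110,5,"pics/a1.png")
crop(t,170,225,190,100,4,"pics/a2.png")
crop(s,200,255,110,90,6,"pics/a3.png")
# coaster
g=cv2.cvtColor(t,cv2.COLOR_RGB2GRAY); 
m=((t.max(2)<75)&(t.max(2).astype(int)-t.min(2)<14)).astype(np.uint8); m[:, :290]=0;m[:,360:]=0;m[:255]=0;m[325:]=0
cs,_=cv2.findContours(m,0,2);k=max(cs,key=cv2.contourArea);r=cv2.minAreaRect(k)
P=plane("top",cv2.boxPoints(r),.006);print(r,P,P.mean(0),np.linalg.norm(np.diff(P,axis=0),axis=1))
E
```

```text
Traceback (most recent call last):
ValueError: max() iterable argument is empty
```

View pics/a1.png

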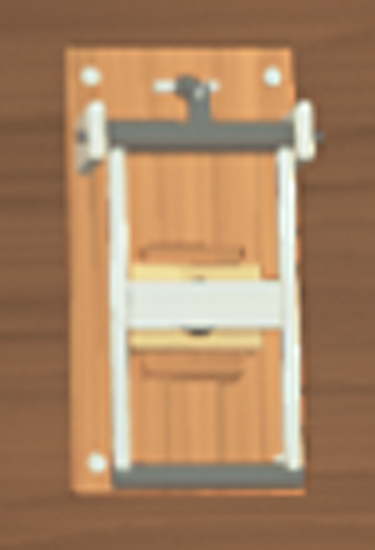

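View pics/a2.png

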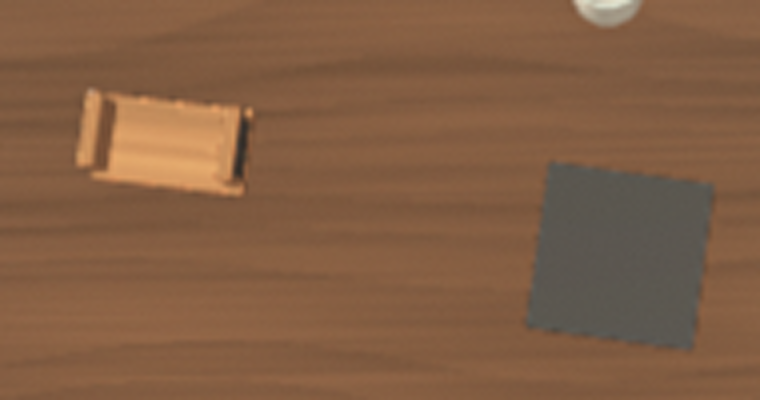

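View pics/a3.png

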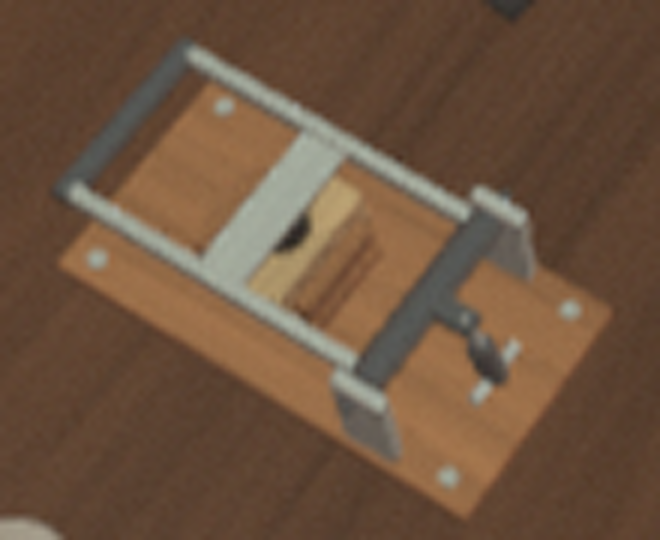

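```bash
python3 - <<'E'
from h import *
t=cv2.imread("pics/top0.png")[:,:,::-1]
sat=t.max(2).astype(int)-t.min(2)
m=(sat<25).astype(np.uint8); m[:, :290]=0;m[:,360:]=0;m[:255]=0;m[325:]=0
cs,_=cv2.findContours(m,0,2);k=max(cs,key=cv2.contourArea);r=cv2.minAreaRect(k)
P=plane("top",cv2.boxPoints(r)+0,.006);print(r,P.round(4),P.mean(0),np.linalg.norm(np.diff(P,axis=0),axis=1))
d=P[2]-P[1];print("ang",np.degrees(np.arctan2(d[1],d[0])))
f=lambda X,x0,y0,s:(np.array(X,float)+.5)/s-.5+[x0,y0]
b=f([(66,48),(291,48),(304,491),(72,492)],375,212,5)
P=plane("top",b,.010);print("base top",P.round(4),np.linalg.norm(np.diff(P,axis=0),axis=1))
b2=f([(60,265),(465,517),(610,312)],200,255,6)
P2=plane("scene",b2,.010);print("base scene",P2.round(4),np.linalg.norm(np.diff(P2,axis=0),axis=1))
bt=f([(115,477),(302,476)],375,212,5);bs=f([(187,50),(66,190)],200,255,6)
print("bar",plane("top",bt,.058).round(4),plane("scene",bs,.058).round(4),tri(bs,bt).round(4))
# holder
h=f([(90,92),(105,92),(92,166),(78,165),(240,108),(252,110),(246,184),(232,180)],170,225,4)
print("wall tops",plane("top",h,.052).round(4))
h=f([(95,180),(243,195)],170,225,4)
print("front base edge",plane("top",h,.012).round(4))
# oak light top of case
c=f([(131,265),(261,265),(261,347),(131,347)],375,212,5);P=plane("top",c,.042);print("case",P.round(4),P.mean(0))
s=cv2.imread("pics/scene0.png")[:,:,::-1]
crop(s,325,155,60,50,12,"pics/a4.png")
crop(t,180,238,65,45,12,"pics/a5.png")
E
```

```text
((324.53619384765625, 288.4877624511719), (41.50361251831055, 41.19618225097656), 7.85331392288208) [[ 0.4404  0.0291  0.006 ]
 [ 0.5373  0.0143  0.006 ]
 [ 0.5217 -0.0836  0.006 ]
 [ 0.4253 -0.0678  0.006 ]] [ 0.48118574 -0.02701701  0.006     ] [0.09794955 0.09908054 0.09770345]
ang -99.0065256766922
base top [[ 0.6397 -0.183   0.01  ]
 [ 0.6376 -0.2921  0.01  ]
 [ 0.4249 -0.2876  0.01  ]
 [ 0.427  -0.1778  0.01  ]] [0.10919278 0.21274702 0.10984518]
base scene [[ 0.4247 -0.2858  0.01  ]
 [ 0.6372 -0.2904  0.01  ]
 [ 0.639  -0.1837  0.01  ]] [0.2125206  0.10672488]
bar [[ 0.4321 -0.1919  0.058 ]
 [ 0.4305 -0.2772  0.058 ]] [[ 0.4309 -0.1908  0.058 ]
 [ 0.4286 -0.2706  0.058 ]] [[ 0.432  -0.1916  0.0601]
 [ 0.4315 -0.2743  0.0662]]
wall tops [[0.5783 0.2807 0.052 ]
 [0.5782 0.2718 0.052 ]
 [0.5348 0.2787 0.052 ]
 [0.5355 0.287  0.052 ]
 [0.5673 0.192  0.052 ]
 [0.566  0.185  0.052 ]
 [0.5228 0.1882 0.052 ]
 [0.5253 0.1964 0.052 ]]
front base edge [[0.5308 0.2866 0.012 ]
 [0.5204 0.1969 0.012 ]]
case [[ 0.5304 -0.2053  0.042 ]
 [ 0.5291 -0.266   0.042 ]
 [ 0.4909 -0.2642  0.042 ]
 [ 0.4922 -0.2038  0.042 ]] [ 0.51063691 -0.23482758  0.042     ]
```

View pics/a4.png

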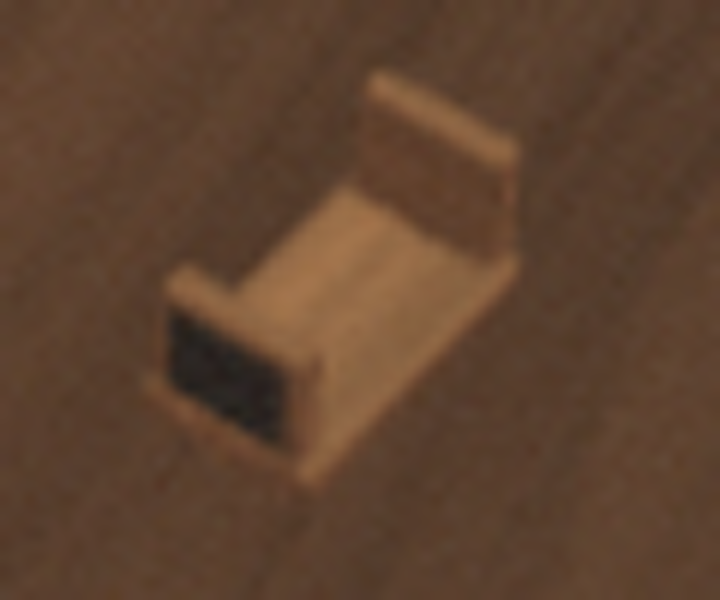

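View pics/a5.png

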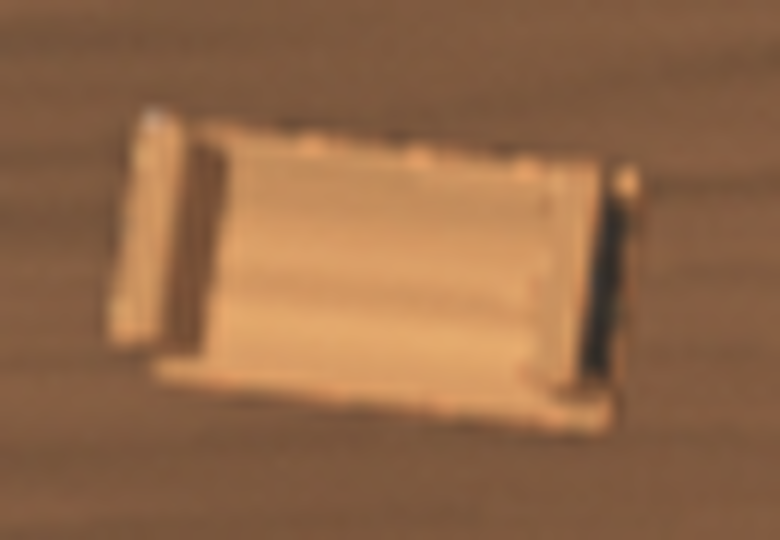

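```bash
python3 - <<'E'
from h import *
f=lambda X,x0,y0,s:(np.array(X,float)+.5)/s-.5+[x0,y0]
h=f([(136,110),(601,165),(580,380),(108,343)],180,238,12)
P=plane("top",h,.052);print(P.round(4),P.mean(0),np.linalg.norm(np.diff(P,axis=0),axis=1))
h=f([(612,430),(155,372)],180,238,12)
P=plane("top",h,.012);print(P.round(4),np.linalg.norm(np.diff(P,axis=0),axis=1))
h=f([(225,140),(205,355)],180,238,12)
print("floor left inner",plane("top",h,.012).round(4))
# scene
h=f([(310,485),(518,265),(150,388)],325,155,12)
print("scene base",plane("scene",h,[.012]).round(4))
h=f([(372,75),(518,155),(318,365),(170,285)],325,155,12)
P=plane("scene",h,.052);print("scene tops outer",P.round(4))
for n,uv in (("dec base",(490,250)),("jigger",(321,225)),("tum",(535,295)),("spoon",(359,205)),("candle",(265,175))):print(n,plane("top",uv,0).round(3))
E
```

```text
[[0.5806 0.2837 0.052 ]
 [0.568  0.192  0.052 ]
 [0.5262 0.1958 0.052 ]
 [0.535  0.2884 0.052 ]] [0.55245308 0.23999525 0.052     ] [0.09255795 0.04197374 0.09299536]
[[0.5204 0.1965 0.012 ]
 [0.5335 0.2889 0.012 ]] [0.09332128]
floor left inner [[0.5801 0.2754 0.012 ]
 [0.5367 0.2788 0.012 ]]
scene base [[0.5709 0.1943 0.012 ]
 [0.5816 0.2831 0.012 ]
 [0.5215 0.201  0.012 ]]
scene tops outer [[0.5348 0.2875 0.052 ]
 [0.5786 0.2825 0.052 ]
 [0.5688 0.1986 0.052 ]
 [0.5255 0.2024 0.052 ]]
dec base [[ 0.566 -0.431  0.   ]]
jigger [[ 0.636 -0.022  0.   ]]
tum [[ 0.454 -0.535  0.   ]]
spoon [[ 0.683 -0.115  0.   ]]
candle [[0.764 0.115 0.   ]]
```

```bash
cat >> h.py <<'E'
def Rt(jaw):  # tool y down, tool z at heading jaw (rad, world xy)
    z=np.array([np.cos(jaw),np.sin(jaw),0]);y=np.array([0,0,-1.]);return np.c_[np.cross(y,z),y,z]
def delta(p,jawdeg,base=None):
    s=sense();R0=R.from_quat(s["tool_rot"]).as_matrix() if base is None else base[1]
    p0=s["tcp_pos"] if base is None else np.array(base[0])
    d=R0.T@(np.array(p)-p0);w=R.from_matrix(R0.T@Rt(np.radians(jawdeg))).as_rotvec()
    print("delta",d.round(4),w.round(4));return d,w
def st():
    s=sense();M=R.from_quat(s["tool_rot"]).as_matrix()
    print("t",round(s["t"],2),"tcp",s["tcp_pos"].round(4),"jaw",np.degrees(np.arctan2(M[1,2],M[0,2])).round(2),"down",M[:,1].round(3),"F",s["force"].round(2),"M",s["ft_torque"].round(2),"gap",round(s["finger_gap"]*85.4,1),"q",s["q"].round(3))
E
python3 - <<'E'
from h import *
st();print(R.from_quat(sense()["tool_rot"]).as_matrix().round(3))
delta([.4316,-.233,.14],-1.3);delta([.4316,-.233,.14],178.7)
E
```

```text
t 0.1 tcp [0.2623 0.5666 0.2304] jaw 65.15 down [-0.001 -0.002 -1.   ] F [ 0.3   0.03 -0.32] M [ 0.01  0.04 -0.01] gap 85.4 q [ 0.958  0.528  1.434  0.     1.181 -0.179]
[[ 0.907 -0.001  0.42 ]
 [-0.42  -0.002  0.907]
 [-0.    -1.    -0.002]]
delta [ 0.4897  0.0915 -0.6542] [1.9000e-03 1.1597e+00 8.0000e-04]
delta [ 0.4897  0.0915 -0.6542] [ 9.0000e-04 -1.9819e+00 -2.1000e-03]
```

Emit:
play_rows --pt "0.02 0 -0.016 0 0.05 0" --pt "0.055 0 -0.044 0 0.12 0" --pt "0.092 0 -0.073 0 0.2 0" --pt "0.128 0 -0.102 0 0.27 0" --pt "0.165 0 -0.131 0 0.34 0" --pt "0.2 0 -0.16 0 0.41 0" --pt "0.237 0 -0.19 0 0.48 0" --pt "0.273 0 -0.218 0 0.55 0" --pt "0.31 0 -0.248 0 0.62 0" --pt "0.345 0 -0.276 0 0.69 0" --pt "0.37 0 -0.31 0 0.76 0" --pt "0.385 0 -0.345 0 0.83 0" --gripper 0.045 --force 30

```text
t: 1.3
tcp_pos: [0.4685, 0.09, 0.2312]
tool_rot: [-0.57, 0.418, -0.419, 0.57]
force: [-0.3, 0.2, -0.4]
finger_gap: 0.528
```

```bash
python3 - <<'E'
from h import *
st();delta([.4316,-.233,.12],-1.3)
E
```

```text
t 1.3 tcp [0.4685 0.09   0.2312] jaw 17.37 down [ 0.001 -0.    -1.   ] F [-0.31  0.15 -0.36] M [ 0.03  0.02 -0.01] gap 45.1 q [-0.045  0.329  1.794 -0.     1.017 -0.348]
delta [ 0.2972  0.1112 -0.1318] [-0.0012  0.3259  0.0004]
```

Emit:
play_rows --pt "0.03 0.005 -0.013 0 0.04 0" --pt "0.065 0.015 -0.029 0 0.08 0" --pt "0.1 0.03 -0.044 0 0.12 0" --pt "0.14 0.045 -0.062 0 0.16 0" --pt "0.175 0.06 -0.078 0 0.2 0" --pt "0.21 0.075 -0.093 0 0.24 0" --pt "0.245 0.09 -0.109 0 0.28 0" --pt "0.275 0.1 -0.122 0 0.31 0" --pt "0.297 0.111 -0.132 0 0.326 0" --pt "0.297 0.111 -0.132 0 0.326 0" --pt "0.297 0.111 -0.132 0 0.326 0"

```text
t: 2.4
tcp_pos: [0.4303, -0.2305, 0.1199]
tool_rot: [-0.495, 0.506, -0.504, 0.495]
force: [0.1, 0.2, -0.3]
finger_gap: 0.523
```

```bash
python3 - <<'E'
from h import *
st();d=delta([.4316,-.233,.037],-1.3)
s=snapshot("scene");crop(s,160,200,160,130,5,"pics/b1.png")
E
```

```text
t 2.4 tcp [ 0.4303 -0.2305  0.1199] jaw -1.16 down [-0.001  0.002 -1.   ] F [ 0.1   0.24 -0.29] M [ 0.03 -0.02 -0.01] gap 44.7 q [-0.721  0.527  1.873  0.     0.743 -0.701]
delta [0.0026 0.0829 0.0015] [ 0.0014  0.0025 -0.0015]
```

View pics/b1.png

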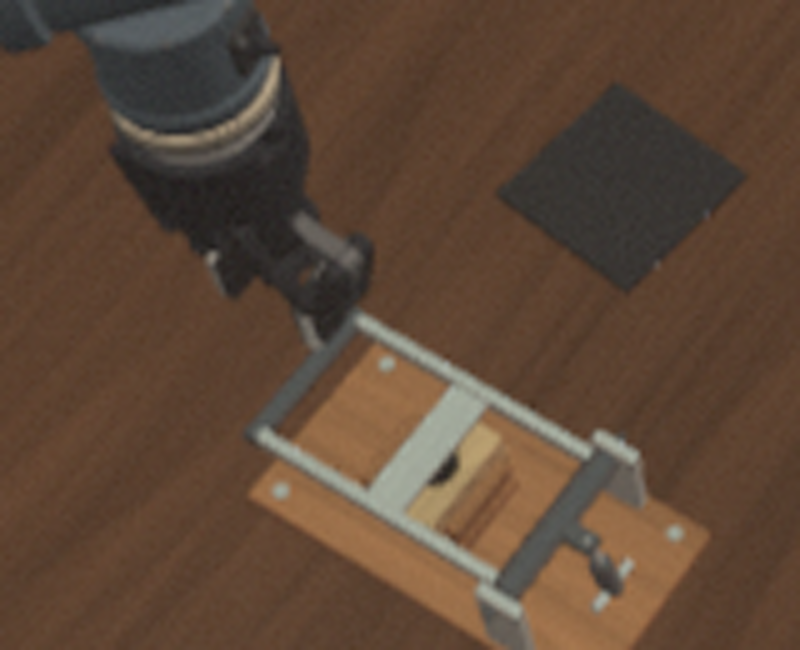

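The gripper hangs above the bar (bar ends at about (355,320) and (250,435) in this crop) with its jaws across the bar. Next I'll go down and close.

Emit:
play_rows --pt "0.001 0.015 0.001 0 0 0" --pt "0.002 0.035 0.0015 0 0 0" --pt "0.0025 0.055 0.0015 0 0 0" --pt "0.0025 0.072 0.0015 0 0 0" --pt "0.0025 0.081 0.0015 0 0 0" --pt "0.0025 0.083 0.0015 0 0 0" --pt "0.0025 0.083 0.0015 0 0 0"

```text
t: 3.15
tcp_pos: [0.4326, -0.2327, 0.0376]
tool_rot: [0.495, -0.504, 0.504, -0.496]
force: [0.0, 0.4, -0.0]
finger_gap: 0.525
```

Emit:
play_rows --pt "0 0 0 0 0 0" --pt "0 0 0 0 0 0" --pt "0 0 0 0 0 0" --pt "0 0 0 0 0 0" --pt "0 0 0 0 0 0" --gripper 0.0 --force 30

```text
t: 3.65
tcp_pos: [0.4302, -0.2332, 0.0381]
tool_rot: [-0.496, 0.505, -0.503, 0.495]
force: [-7.4, -3.0, 6.0]
finger_gap: 0.129
```

```bash
python3 - <<'E'
from h import *
st()
E
```

```text
t 3.65 tcp [ 0.4302 -0.2332  0.0381] jaw -1.0 down [-0.004  0.001 -1.   ] F [-7.43 -2.98  5.99] M [-0.49  1.16  0.08] gap 11.0 q [-0.724  0.687  1.911 -0.004  0.547 -0.704]
```

Emit:
play_rows --pt "0 -0.006 -0.002 0 0 0" --pt "0 -0.0156 -0.001 0 0 0" --pt "0 -0.0264 0 0 0 0" --pt "0 -0.037 0.0025 0 0 0"

```text
t: 4.05
tcp_pos: [0.4343, -0.2334, 0.0752]
tool_rot: [-0.496, 0.505, -0.504, 0.495]
force: [-4.1, -4.3, -3.9]
finger_gap: 0.123
```

```bash
python3 - <<'E'
from h import *
st()
E
```

```text
t 4.05 tcp [ 0.4343 -0.2334  0.0752] jaw -1.05 down [-0.002  0.    -1.   ] F [-4.1  -4.33 -3.86] M [-0.58  0.62  0.  ] gap 10.5 q [-0.72   0.615  1.889 -0.002  0.639 -0.7  ]
```

Emit:
play_rows --pt "0 -0.0105 0.003 0 0 0" --pt "0 -0.021 0.0066 0 0 0" --pt "0 -0.031 0.011 0 0 0" --pt "0 -0.0405 0.016 0 0 0" --pt "0 -0.05 0.022 0 0 0" --pt "0 -0.0585 0.0285 0 0 0" --pt "0 -0.067 0.035 0 0 0" --pt "0 -0.075 0.043 0 0 0"

```text
t: 4.85
tcp_pos: [0.4738, -0.2342, 0.1509]
tool_rot: [-0.498, 0.506, -0.502, 0.494]
force: [-12.1, -5.6, 5.1]
finger_gap: 0.132
```

```bash
python3 - <<'E'
from h import *
st()
i=snapshot("scene");crop(i,160,180,160,130,5,"pics/b2.png")
E
```

```text
t 4.85 tcp [ 0.4738 -0.2342  0.1509] jaw -0.93 down [-0.009 -0.    -1.   ] F [-12.13  -5.62   5.13] M [-0.93  2.17 -0.02] gap 11.3 q [-0.667  0.517  1.746 -0.008  0.885 -0.646]
```

View pics/b2.png

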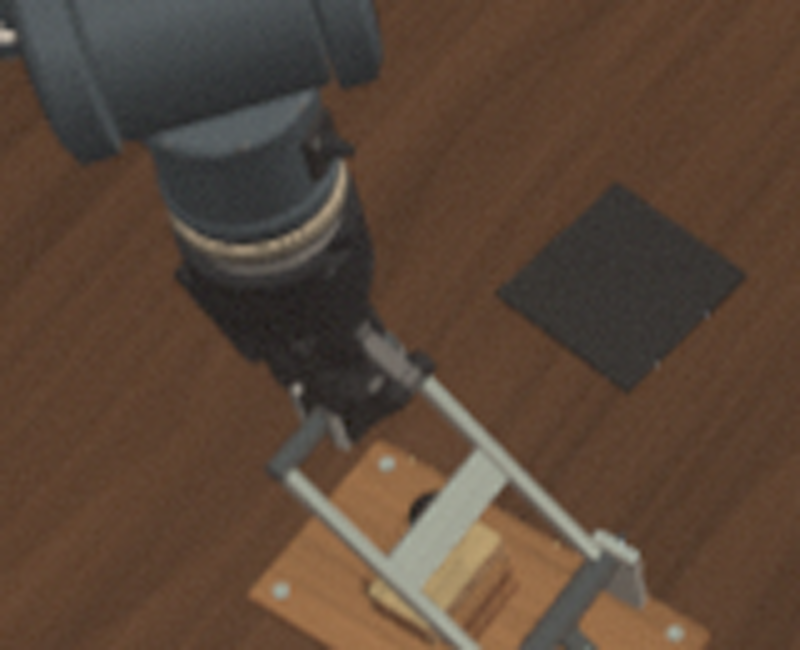

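Emit:
play_rows --pt "0.0005 -0.0097 0.0055 0 0 0" --pt "0.001 -0.0174 0.0155 0 0 0" --pt "0.001 -0.0242 0.026 0 0 0" --pt "0.001 -0.0302 0.0375 0 0 0" --pt "0.001 -0.0353 0.049 0 0 0" --pt "0.001 -0.0395 0.061 0 0 0"

```text
t: 5.5
tcp_pos: [0.5389, -0.2359, 0.1914]
tool_rot: [0.495, -0.504, 0.505, -0.495]
force: [0.7, -0.7, -3.7]
finger_gap: 0.124
```

```bash
python3 - <<'E'
from h import *
st()
E
```

```text
t 5.5 tcp [ 0.5389 -0.2359  0.1914] jaw -1.08 down [ 0.    -0.001 -1.   ] F [ 0.67 -0.66 -3.68] M [-0.12 -0.02 -0.08] gap 10.6 q [-0.602  0.526  1.568 -0.     1.047 -0.583]
```

Emit:
play_rows --pt "0 -0.0025 0.012 0 0 0" --pt "0 -0.0045 0.0243 0 0 0" --pt "0 -0.0055 0.0367 0 0 0" --pt "0 -0.006 0.049 0 0 0" --pt "0 -0.0055 0.056 0 0 0" --pt "0 -0.0055 0.056 0 0 0"

```text
t: 6.1
tcp_pos: [0.5976, -0.2373, 0.1966]
tool_rot: [0.494, -0.503, 0.507, -0.497]
force: [2.8, 0.1, 7.1]
finger_gap: 0.129
```

Emit:
play_rows --pt "0 0 0 0 0 0" --pt "0 0 0 0 0 0" --pt "0 0 0 0 0 0" --pt "0 0 0 0 0 0" --gripper 0.07

```text
t: 6.5
tcp_pos: [0.5934, -0.237, 0.1937]
tool_rot: [-0.496, 0.506, -0.504, 0.495]
force: [0.6, 0.1, -0.3]
finger_gap: 0.798
```

```bash
python3 - <<'E'
from h import *
st()
i=snapshot("scene");crop(i,160,180,160,130,5,"pics/b3.png")
E
```

```text
t 6.5 tcp [ 0.5934 -0.237   0.1937] jaw -1.09 down [-0.003  0.001 -1.   ] F [ 0.6   0.07 -0.29] M [-0.01 -0.03  0.02] gap 68.1 q [-5.540e-01  5.890e-01  1.430e+00 -1.000e-03  1.126e+00 -5.350e-01]
```

View pics/b3.png

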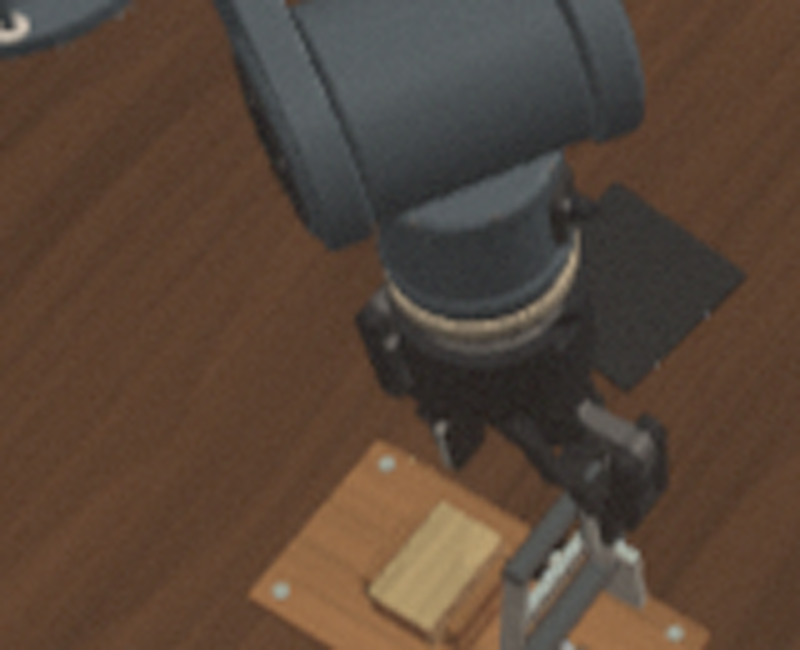

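The clamp arm stands up at (545,560) in the crop and the case lies free on the pedestal at (435,570). I'll withdraw straight up, then back off.

Emit:
play_rows --pt "0 -0.01 0 0 0 0" --pt "0 -0.03 0 0 0 0" --pt "0 -0.05 0 0 0 0" --pt "0 -0.065 0 0 0 0" --pt "0 -0.065 -0.03 0 -0.1 0" --pt "0 -0.065 -0.07 0 -0.2 0" --pt "0 -0.065 -0.11 0 -0.3 0" --pt "0 -0.065 -0.15 0 -0.4 0" --pt "0 -0.065 -0.18 0 -0.4 0" --pt "0 -0.065 -0.2 0 -0.4 0" --pt "0 -0.065 -0.2 0 -0.4 0" --gripper 0.0854

```text
t: 7.65
tcp_pos: [0.3923, -0.2328, 0.26]
tool_rot: [0.585, -0.397, 0.396, -0.585]
force: [0.4, -0.5, 0.7]
finger_gap: 1.002
```

```bash
python3 - <<'E'
from h import *
st()
i=snapshot("scene");crop(i,160,180,160,130,5,"pics/b4.png")
t=snapshot("top");crop(t,365,205,90,110,5,"pics/b5.png")
E
```

```text
t 7.65 tcp [ 0.3923 -0.2328  0.26  ] jaw 21.72 down [-0.002  0.001 -1.   ] F [ 0.38 -0.48  0.7 ] M [-0.02 -0.04  0.07] gap 85.5 q [-7.810e-01  2.610e-01  1.802e+00 -1.000e-03  1.080e+00 -1.160e+00]
```

View pics/b4.png

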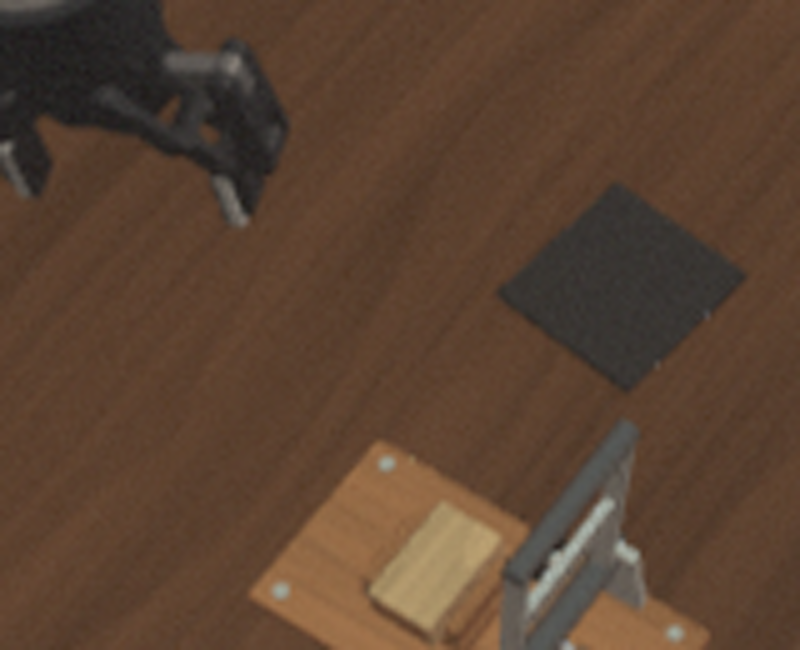

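View pics/b5.png

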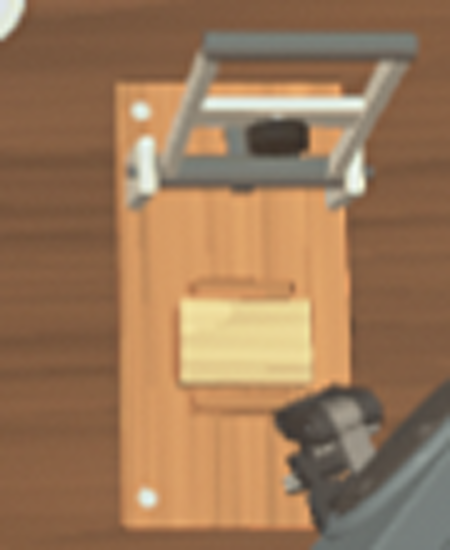

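The clamp stands open by itself. The case top is fully visible in the top crop, from (180,298) to (311,384). I'll measure it with a mask.

```bash
cat >> h.py <<'E'
def case(t,x0,y0,x1,y1,z,show=True):
    hsv=cv2.cvtColor(np.ascontiguousarray(t),cv2.COLOR_RGB2HSV);m=((hsv[...,0]>=18)&(hsv[...,0]<=30)&(hsv[...,1]>60)&(hsv[...,2]>150)).astype(np.uint8)
    q=np.zeros_like(m);q[y0:y1,x0:x1]=m[y0:y1,x0:x1]
    k=max(cv2.findContours(q,0,2)[0],key=cv2.contourArea);r=cv2.minAreaRect(k);P=plane("top",cv2.boxPoints(r),z)
    L=np.linalg.norm(np.diff(P,axis=0),axis=1);i=int(np.argmax(L[:2]));d=P[i+1]-P[i]
    M=cv2.moments(k);cm=plane("top",(M['m10']/M['m00'],M['m01']/M['m00']),z)[0]
    a=np.degrees(np.arctan2(d[1],d[0]))%180
    print("case rect",np.round(r[0],1),"ctr",P.mean(0).round(4),"cm",cm.round(4),"L",L.round(4),"long axis deg",a.round(1))
E
python3 - <<'E'
from h import *
t=snapshot("top");case(t,395,255,432,290,.042)
f=lambda X,x0,y0,s:(np.array(X,float)+.5)/s-.5+[x0,y0]
P=plane("top",f([(180,298),(311,298),(312,384),(180,384)],365,205,5),.042);print(P.round(4),P.mean(0))
delta([.5105,-.235,.20],88.7);delta([.5105,-.235,.20],-91.3)
E
```

```text
case rect [414. 273.] ctr [ 0.5102 -0.2353  0.042 ] cm [ 0.5106 -0.2339  0.042 ] L [0.0607 0.0373 0.0605] long axis deg 88.8
[[ 0.5313 -0.2049  0.042 ]
 [ 0.53   -0.2661  0.042 ]
 [ 0.49   -0.2646  0.042 ]
 [ 0.4913 -0.2033  0.042 ]] [ 0.51064333 -0.23471237  0.042     ]
delta [0.0432 0.0602 0.1062] [ 2.0000e-04 -1.1674e+00  2.3000e-03]
delta [0.0432 0.0602 0.1062] [-2.5000e-03  1.9742e+00  2.0000e-04]
```

Emit:
play_rows --pt "0.004 0 0.01 0 -0.13 0" --pt "0.009 0.01 0.022 0 -0.26 0" --pt "0.014 0.02 0.035 0 -0.39 0" --pt "0.019 0.03 0.048 0 -0.52 0" --pt "0.024 0.04 0.06 0 -0.65 0" --pt "0.029 0.05 0.072 0 -0.78 0" --pt "0.034 0.06 0.084 0 -0.91 0" --pt "0.038 0.07 0.095 0 -1.04 0" --pt "0.043 0.085 0.106 0 -1.167 0" --pt "0.043 0.105 0.106 0 -1.167 0" --pt "0.043 0.12 0.106 0 -1.167 0" --pt "0.043 0.12 0.106 0 -1.167 0"

```text
t: 9.0
tcp_pos: [0.5093, -0.2331, 0.137]
tool_rot: [-0.706, 0.009, -0.006, 0.708]
force: [0.1, -0.8, 0.5]
finger_gap: 0.998
```

```bash
python3 - <<'E'
from h import *
st();delta([.5105,-.2346,.0175],88.7)
i=snapshot("scene");crop(i,160,180,160,130,5,"pics/b6.png")
E
```

```text
t 9.0 tcp [ 0.5093 -0.2331  0.137 ] jaw 88.76 down [-0.003  0.003 -1.   ] F [ 0.08 -0.78  0.52] M [-0.01  0.02  0.03] gap 85.2 q [-0.629  0.571  1.681  0.     0.894 -2.178]
delta [ 0.0017  0.1195 -0.0018] [-0.0025  0.001  -0.0035]
```

View pics/b6.png

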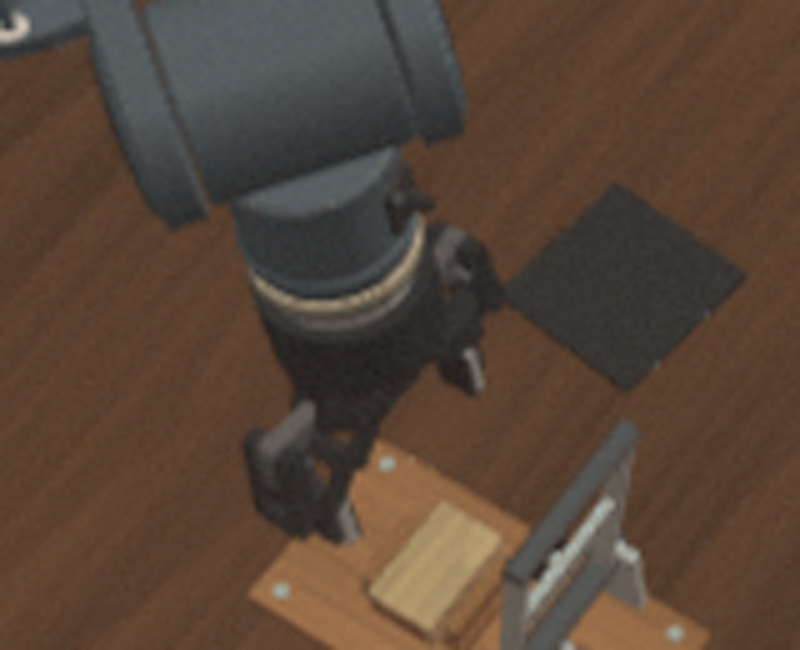

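The jaws stand over the case, along its long axis. I'll go down and grip its ends.

Emit:
play_rows --pt "0.001 0.02 -0.001 0 0 0" --pt "0.0015 0.05 -0.0015 0 0 0" --pt "0.0015 0.08 -0.0015 0 0 0" --pt "0.0015 0.1 -0.0015 0 0 0" --pt "0.0015 0.113 -0.0015 0 0 0" --pt "0.0015 0.119 -0.0015 0 0 0" --pt "0.0015 0.1195 -0.0015 0 0 0" --pt "0.0015 0.1195 -0.0015 0 0 0"

```text
t: 9.85
tcp_pos: [0.5115, -0.2361, 0.0207]
tool_rot: [0.707, -0.007, 0.009, -0.707]
force: [0.7, 0.7, -0.0]
finger_gap: 0.996
```

```bash
python3 - <<'E'
from h import *
st();delta([.5105,-.2346,.0175],88.7)
E
```

```text
t 9.85 tcp [ 0.5115 -0.2361  0.0207] jaw 88.7 down [ 0.002 -0.001 -1.   ] F [ 0.66  0.67 -0.02] M [-0.03 -0.03 -0.03] gap 85.1 q [-0.631  0.764  1.731  0.     0.645 -2.179]
delta [-0.001   0.0032  0.0015] [0.0011 0.     0.0016]
```

Emit:
play_rows --pt "0 0 0 0 0 0" --pt "0 0 0 0 0 0" --pt "0 0 0 0 0 0" --pt "0 0 0 0 0 0" --pt "0 0 0 0 0 0" --gripper 0.05 --force 25

```text
t: 10.35
tcp_pos: [0.5113, -0.236, 0.0209]
tool_rot: [0.707, -0.008, 0.009, -0.707]
force: [-0.8, 1.1, 5.4]
finger_gap: 0.719
```

```bash
python3 - <<'E'
from h import *
st()
E
```

```text
t 10.35 tcp [ 0.5113 -0.236   0.0209] jaw 88.69 down [ 0.002 -0.001 -1.   ] F [-0.82  1.12  5.42] M [ 0.09  0.06 -0.04] gap 61.4 q [-0.631  0.764  1.731  0.     0.645 -2.179]
```

Emit:
play_rows --pt "0 -0.002 0 0 0 0" --pt "0 -0.007 0 0 0 0" --pt "0 -0.016 0 0 0 0" --pt "0 -0.03 0 0 0 0" --pt "0 -0.048 0 0 0 0" --pt "0 -0.065 0 0 0 0" --pt "0 -0.078 0 0 0 0" --pt "0 -0.08 0 0 0 0" --pt "0 -0.08 0 0 0 0"

```text
t: 11.25
tcp_pos: [0.5109, -0.2357, 0.1005]
tool_rot: [0.707, -0.008, 0.008, -0.707]
force: [-0.3, 0.3, -0.1]
finger_gap: 0.717
```

```bash
python3 - <<'E'
from h import *
st();delta([.4812,-.027,.1],81)
i=snapshot("scene");crop(i,160,180,160,130,5,"pics/b7.png")
E
```

```text
t 11.25 tcp [ 0.5109 -0.2357  0.1005] jaw 88.69 down [ 0.001 -0.001 -1.   ] F [-0.25  0.28 -0.06] M [-0.02  0.02  0.01] gap 61.3 q [-0.631  0.629  1.702 -0.     0.81  -2.179]
delta [-0.0344  0.0003  0.208 ] [0.0006 0.1343 0.001 ]
```

View pics/b7.png

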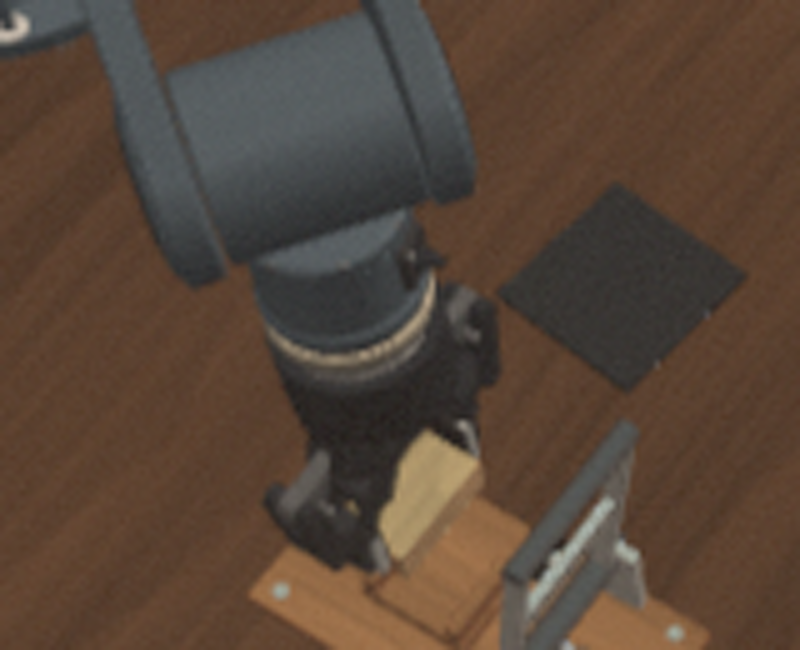

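The case is held level between the fingers, at (435,490). I'll carry it over the coaster.

Emit:
play_rows --pt "-0.002 0 0.01 0 0.01 0" --pt "-0.005 0 0.03 0 0.02 0" --pt "-0.01 0 0.06 0 0.04 0" --pt "-0.016 0 0.095 0 0.06 0" --pt "-0.021 0 0.13 0 0.08 0" --pt "-0.027 0 0.165 0 0.1 0" --pt "-0.031 0 0.19 0 0.12 0" --pt "-0.034 0.01 0.205 0 0.134 0" --pt "-0.0345 0.03 0.208 0 0.134 0" --pt "-0.0345 0.055 0.208 0 0.134 0" --pt "-0.0345 0.075 0.208 0 0.134 0" --pt "-0.0345 0.08 0.208 0 0.134 0"

```text
t: 12.5
tcp_pos: [0.4788, -0.0257, 0.0176]
tool_rot: [-0.704, 0.057, -0.053, 0.705]
force: [-0.1, 0.1, 0.0]
finger_gap: 0.72
```

Emit:
play_rows --pt "0 0 0 0 0 0" --pt "0 0 0 0 0 0"

```text
t: 12.7
tcp_pos: [0.481, -0.0268, 0.0201]
tool_rot: [0.705, -0.055, 0.055, -0.705]
force: [0.7, -0.2, -0.4]
finger_gap: 0.719
```

```bash
python3 - <<'E'
from h import *
st()
i=snapshot("scene");crop(i,200,160,160,130,5,"pics/b8.png")
E
```

```text
t 12.7 tcp [ 0.481  -0.0268  0.0201] jaw 81.01 down [ 0. -0. -1.] F [ 0.74 -0.24 -0.38] M [ 0.02 -0.02 -0.03] gap 61.4 q [-0.288  0.719  1.938  0.     0.484 -1.702]
```

View pics/b8.png

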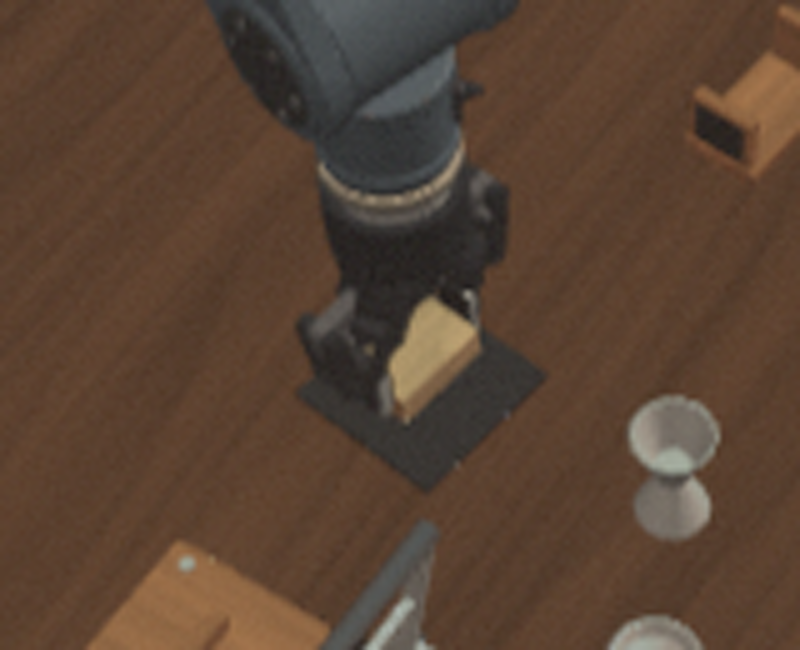

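The case is centred over the coaster, held level. About 13 mm remain, so I'll go down slowly.

Emit:
play_rows --pt "0 0.003 0 0 0 0" --pt "0 0.006 0 0 0 0" --pt "0 0.009 0 0 0 0" --pt "0 0.0105 0 0 0 0" --pt "0 0.0115 0 0 0 0" --pt "0 0.0115 0 0 0 0"

```text
t: 13.35
tcp_pos: [0.4809, -0.0269, 0.0082]
tool_rot: [-0.705, 0.056, -0.055, 0.705]
force: [-0.1, -0.1, -1.0]
finger_gap: 0.716
```

```bash
python3 - <<'E'
from h import *
st()
E
```

```text
t 13.35 tcp [ 0.4809 -0.0269  0.0082] jaw 81.01 down [-0.  0. -1.] F [-0.15 -0.11 -0.97] M [-0.04  0.    0.01] gap 61.1 q [-0.288  0.744  1.94  -0.     0.457 -1.702]
```

Emit:
play_rows --pt "0 0.0005 0 0 0 0" --pt "0 0.001 0 0 0 0" --pt "0 0.0012 0 0 0 0" --pt "0 0.0012 0 0 0 0"

```text
t: 13.75
tcp_pos: [0.481, -0.0269, 0.0071]
tool_rot: [-0.705, 0.055, -0.055, 0.705]
force: [0.4, 0.0, -0.3]
finger_gap: 0.719
```

```bash
python3 - <<'E'
from h import *
st()
E
```

```text
t 13.75 tcp [ 0.481  -0.0269  0.0071] jaw 81.02 down [-0.  0. -1.] F [ 0.43  0.01 -0.34] M [-0.1  -0.04  0.07] gap 61.4 q [-0.288  0.747  1.941 -0.     0.455 -1.702]
```

Emit:
play_rows --pt "0 0.0004 0 0 0 0" --pt "0 0.0008 0 0 0 0" --pt "0 0.0008 0 0 0 0"

```text
t: 14.05
tcp_pos: [0.481, -0.0269, 0.0069]
tool_rot: [0.705, -0.055, 0.056, -0.705]
force: [-1.0, 0.3, 5.4]
finger_gap: 0.72
```

```bash
python3 - <<'E'
from h import *
st()
E
```

```text
t 14.05 tcp [ 0.481  -0.0269  0.0069] jaw 81.02 down [ 0. -0. -1.] F [-0.99  0.32  5.44] M [-0.07  0.16 -0.02] gap 61.5 q [-0.288  0.747  1.941 -0.     0.453 -1.702]
```

Contact at 5 N. I'll let go and rise.

Emit:
play_rows --pt "0 -0.0003 0 0 0 0" --pt "0 -0.0003 0 0 0 0" --pt "0 -0.0003 0 0 0 0" --pt "0 -0.0003 0 0 0 0" --gripper 0.085

```text
t: 14.45
tcp_pos: [0.481, -0.0269, 0.0065]
tool_rot: [-0.705, 0.055, -0.055, 0.705]
force: [0.5, 1.0, 0.5]
finger_gap: 0.996
```

Emit:
play_rows --pt "0 -0.01 0 0 0 0" --pt "0 -0.03 0 0 0 0" --pt "0 -0.06 0 0 0 0" --pt "0 -0.09 0 0 0 0" --pt "-0.03 -0.11 0 0 -0.14 0" --pt "-0.065 -0.11 0 0 -0.28 0" --pt "-0.09 -0.11 0 0 -0.42 0" --pt "-0.1 -0.11 0 0 -0.5 0" --pt "-0.1 -0.11 0 0 -0.5 0"

```text
t: 15.35
tcp_pos: [0.38, -0.0106, 0.1172]
tool_rot: [-0.696, -0.12, 0.121, 0.697]
force: [0.1, -0.2, -0.1]
finger_gap: 0.994
```

```bash
python3 - <<'E'
from h import *
st()
i=snapshot("scene");crop(i,200,160,160,130,5,"pics/b9.png")
t=snapshot("top");crop(t,280,240,100,90,7,"pics/b10.png")
try: case(t,300,262,350,310,.028)
except Exception as e: print(e)
E
```

```text
t 15.35 tcp [ 0.38   -0.0106  0.1172] jaw 109.64 down [-0.002  0.001 -1.   ] F [ 0.12 -0.19 -0.07] M [-0.02 -0.08 -0.03] gap 84.9 q [-0.324  0.441  2.136  0.     0.566 -2.238]
case rect [324.8 288. ] ctr [ 0.4806 -0.0276  0.028 ] cm [ 0.4803 -0.0274  0.028 ] L [0.0406 0.0632 0.0406] long axis deg 80.8
```

View pics/b9.png

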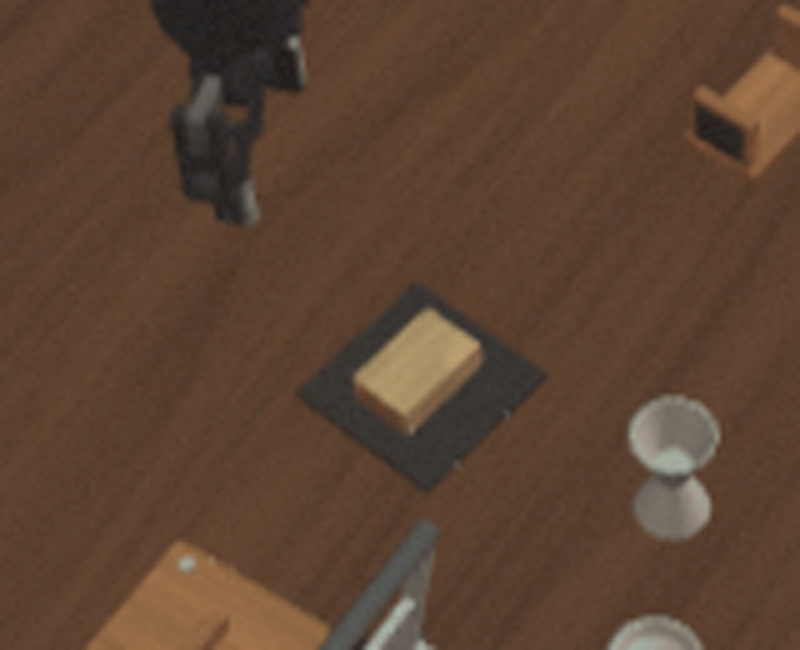

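View pics/b10.png

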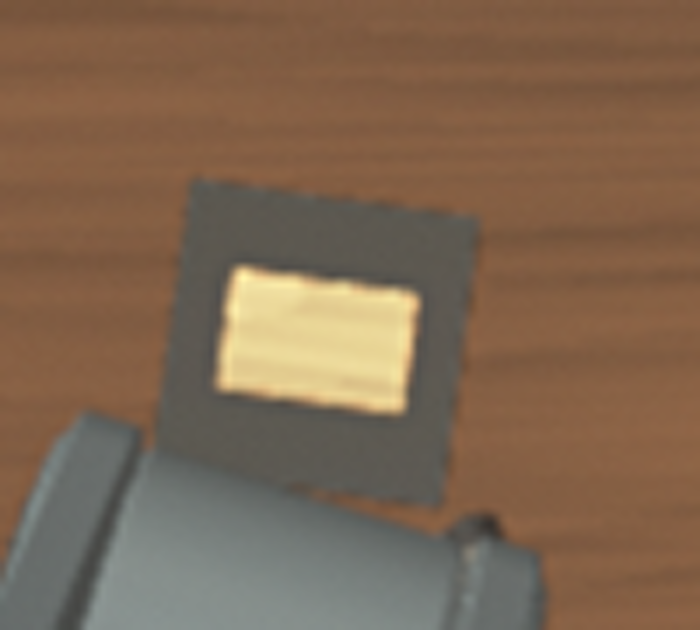

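The case lies flat and centred on the coaster. Its long axis is at 80.8° and its sizes check (41 by 63 mm). Next I'll turn the jaws to -9° for the long sides.

```bash
python3 - <<'E'
from h import *
delta([.481,-.027,.11],-9)
E
```

```text
delta [ 0.087   0.0073 -0.0472] [-1.0000e-03  2.0691e+00  2.5000e-03]
```

Emit:
play_rows --pt "0.005 0 -0.002 0 0.14 0" --pt "0.01 0 -0.005 0 0.28 0" --pt "0.016 0 -0.008 0 0.42 0" --pt "0.022 0 -0.012 0 0.56 0" --pt "0.029 0 -0.016 0 0.7 0" --pt "0.036 0 -0.02 0 0.84 0" --pt "0.043 0 -0.024 0 0.98 0" --pt "0.05 0 -0.028 0 1.12 0" --pt "0.057 0 -0.031 0 1.26 0" --pt "0.064 0 -0.034 0 1.4 0" --pt "0.071 0 -0.038 0 1.54 0" --pt "0.077 0 -0.041 0 1.68 0" --gripper 0.08

```text
t: 16.65
tcp_pos: [0.4706, -0.0245, 0.1167]
tool_rot: [-0.553, 0.44, -0.441, 0.554]
force: [-0.2, 0.6, 0.2]
finger_gap: 0.94
```

```bash
python3 - <<'E'
from h import *
st();delta([.481,-.027,.11],-9)
E
```

```text
t 16.65 tcp [ 0.4706 -0.0245  0.1167] jaw 12.99 down [ 0.002 -0.001 -1.   ] F [-0.16  0.61  0.15] M [-0.04 -0.02 -0.01] gap 80.2 q [-0.29   0.516  1.92   0.     0.704 -0.516]
delta [0.0048 0.0068 0.0095] [-0.002   0.3838  0.0007]
```

Emit:
play_rows --pt "0.002 0 0.004 0 0.13 0" --pt "0.004 0 0.007 0 0.26 0" --pt "0.005 0 0.0095 0 0.384 0" --pt "0.005 0 0.0095 0 0.384 0" --pt "0.005 0 0.0095 0 0.384 0"

```text
t: 17.15
tcp_pos: [0.4797, -0.0268, 0.1166]
tool_rot: [0.462, -0.535, 0.536, -0.462]
force: [-0.1, -0.4, 0.8]
finger_gap: 0.937
```

```bash
python3 - <<'E'
from h import *
st();delta([.481,-.027,.010],-9)
E
```

```text
t 17.15 tcp [ 0.4797 -0.0268  0.1166] jaw -8.48 down [ 0.001 -0.    -1.   ] F [-0.11 -0.42  0.82] M [-0.02 -0.03 -0.03] gap 80.1 q [-0.289  0.525  1.897 -0.     0.719 -0.141]
delta [-0.      0.1066  0.0013] [-0.0007  0.0091  0.0001]
```

Emit:
play_rows --pt "0 0.02 0.001 0 0.009 0" --pt "0 0.05 0.0012 0 0.009 0" --pt "0 0.08 0.0012 0 0.009 0" --pt "0 0.098 0.0012 0 0.009 0" --pt "0 0.1065 0.0012 0 0.009 0" --pt "0 0.1065 0.0012 0 0.009 0" --pt "0 0.1065 0.0012 0 0.009 0"

```text
t: 17.85
tcp_pos: [0.4805, -0.0269, 0.0105]
tool_rot: [0.459, -0.538, 0.538, -0.459]
force: [-1.1, -0.2, -0.2]
finger_gap: 0.933
```

```bash
python3 - <<'E'
from h import *
st()
E
```

```text
t 17.85 tcp [ 0.4805 -0.0269  0.0105] jaw -9.08 down [ 0.001 -0.    -1.   ] F [-1.06 -0.23 -0.15] M [ 0.01  0.02 -0.05] gap 79.7 q [-0.289  0.739  1.942 -0.     0.46  -0.13 ]
```

Emit:
play_rows --pt "0 0 0 0 0 0" --pt "0 0 0 0 0 0" --pt "0 0 0 0 0 0" --pt "0 0 0 0 0 0" --pt "0 0 0 0 0 0" --pt "0 0 0 0 0 0" --gripper 0.03 --force 25

```text
t: 18.45
tcp_pos: [0.4805, -0.0269, 0.011]
tool_rot: [0.458, -0.538, 0.539, -0.459]
force: [-0.6, 1.0, 6.5]
finger_gap: 0.466
```

```bash
python3 - <<'E'
from h import *
st()
i=snapshot("scene");crop(i,200,160,160,130,5,"pics/c1.png")
E
```

```text
t 18.45 tcp [ 0.4805 -0.0269  0.011 ] jaw -9.1 down [ 0.001 -0.    -1.   ] F [-0.56  0.97  6.46] M [-0.02  0.1  -0.03] gap 39.8 q [-0.289  0.738  1.942 -0.     0.46  -0.13 ]
```

View pics/c1.png

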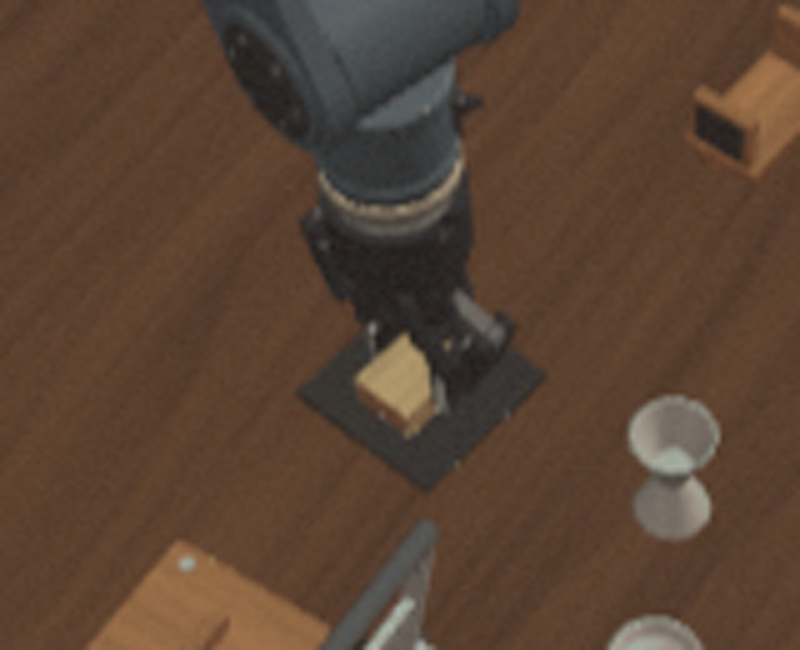

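Emit:
play_rows --pt "0 -0.002 0 0 0 0" --pt "0 -0.007 0 0 0 0" --pt "0 -0.018 0 0 0 0" --pt "0 -0.035 0 0 0 0" --pt "0 -0.055 0 0 0 0" --pt "0 -0.075 0 0 0 0" --pt "0 -0.09 0 0 0 0" --pt "0 -0.095 0 0 0 0" --pt "0 -0.095 0 0 0 0"

```text
t: 19.4
tcp_pos: [0.4805, -0.0269, 0.1061]
tool_rot: [0.458, -0.537, 0.539, -0.459]
force: [0.0, -0.6, -0.0]
finger_gap: 0.463
```

```bash
python3 - <<'E'
from h import *
st();delta([.5526,.24,.1055],-7)
E
```

```text
t 19.4 tcp [ 0.4805 -0.0269  0.1061] jaw -9.11 down [ 0.002 -0.001 -1.   ] F [ 0.03 -0.61 -0.05] M [-0.    0.01 -0.02] gap 39.6 q [-0.289  0.545  1.903 -0.     0.692 -0.13 ]
delta [-0.2749  0.0006  0.029 ] [-0.0021 -0.0367  0.0003]
```

Emit:
play_rows --pt "-0.01 0 0.001 0 0 0" --pt "-0.035 0 0.004 0 -0.005 0" --pt "-0.065 0 0.007 0 -0.01 0" --pt "-0.1 0 0.011 0 -0.015 0" --pt "-0.135 0 0.0145 0 -0.02 0" --pt "-0.17 0 0.018 0 -0.024 0" --pt "-0.205 0 0.022 0 -0.028 0" --pt "-0.235 0 0.025 0 -0.032 0" --pt "-0.26 0 0.0275 0 -0.036 0" --pt "-0.272 0 0.029 0 -0.037 0" --pt "-0.275 0 0.029 0 -0.037 0" --pt "-0.275 0 0.029 0 -0.037 0"

```text
t: 20.6
tcp_pos: [0.5514, 0.2399, 0.1044]
tool_rot: [-0.469, 0.53, -0.529, 0.468]
force: [-0.6, 0.1, -1.3]
finger_gap: 0.462
```

Emit:
play_rows --pt "0 0 0 0 0 0" --pt "0 0 0 0 0 0"

```text
t: 20.8
tcp_pos: [0.5519, 0.2389, 0.105]
tool_rot: [-0.469, 0.53, -0.53, 0.468]
force: [-0.2, -1.5, -0.9]
finger_gap: 0.464
```

```bash
python3 - <<'E'
from h import *
st();delta([.5526,.24,.058],-7)
i=snapshot("scene");crop(i,280,110,130,100,6,"pics/c2.png")
t=snapshot("top");crop(t,160,220,100,80,7,"pics/c3.png")
E
```

```text
t 20.8 tcp [0.5519 0.2389 0.105 ] jaw -7.08 down [-0.001 -0.    -1.   ] F [-0.22 -1.45 -0.91] M [-0.05  0.06 -0.04] gap 39.6 q [ 0.223  0.661  1.597 -0.     0.885  0.347]
delta [-0.0012  0.047   0.0006] [ 0.0009 -0.0013  0.0005]
```

View pics/c2.png

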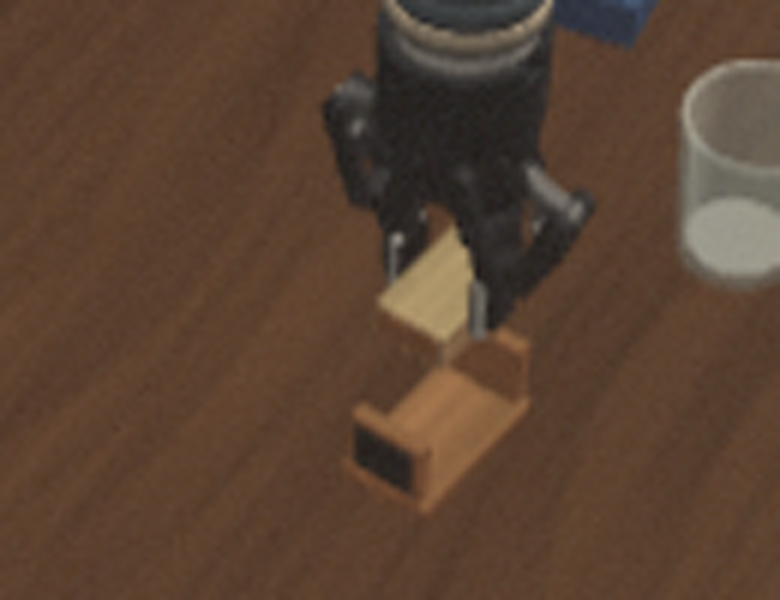

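View pics/c3.png

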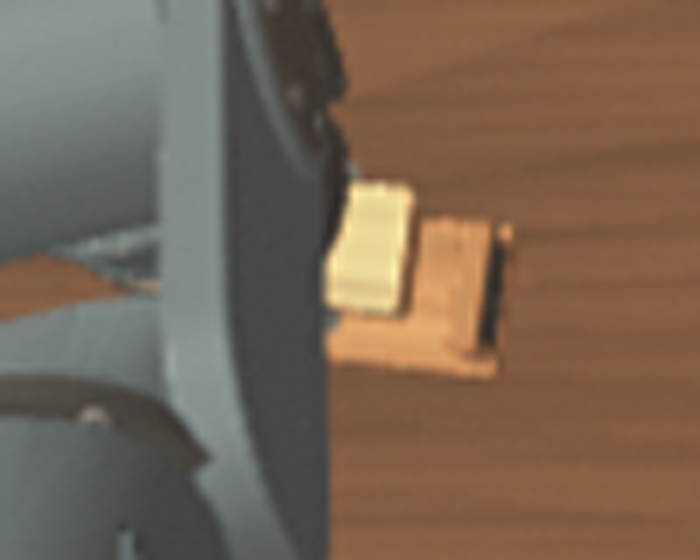

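The case is held level above the holder. Its near end edge runs from (412,185) to (404,312) in the top crop. I'll check that edge against the wall.

```bash
python3 - <<'E'
from h import *
f=lambda X,x0,y0,s:(np.array(X,float)+.5)/s-.5+[x0,y0]
e=plane("top",f([(413,188),(405,312)],160,220,7),.122);print(e.round(4))
ax=np.array([.122,.9925,0]);p=e.mean(0)+31e-3*ax;print("case ctr est",p.round(4))
E
```

```text
[[0.5695 0.2044 0.122 ]
 [0.5303 0.2065 0.122 ]]
case ctr est [0.5537 0.2362 0.122 ]
```

Emit:
play_rows --pt "0 0.01 0 0 0 0" --pt "-0.001 0.03 0 0 0 0" --pt "-0.001 0.043 0.0005 0 0 0" --pt "-0.001 0.045 0.0005 0 0 0" --pt "-0.001 0.045 0.0005 0 0 0" --pt "-0.001 0.045 0.0005 0 0 0"

```text
t: 21.5
tcp_pos: [0.5533, 0.2411, 0.0604]
tool_rot: [0.468, -0.529, 0.53, -0.469]
force: [0.7, 0.2, -0.9]
finger_gap: 0.461
```

```bash
python3 - <<'E'
from h import *
st()
i=snapshot("scene");crop(i,310,135,90,75,8,"pics/c4.png")
t=snapshot("top");crop(t,180,235,65,50,11,"pics/c5.png")
E
```

```text
t 21.5 tcp [0.5533 0.2411 0.0604] jaw -6.99 down [ 0.001  0.    -1.   ] F [ 0.71  0.16 -0.85] M [ 0.04  0.02 -0.01] gap 39.4 q [ 0.226  0.73   1.613 -0.     0.797  0.348]
```

View pics/c4.png

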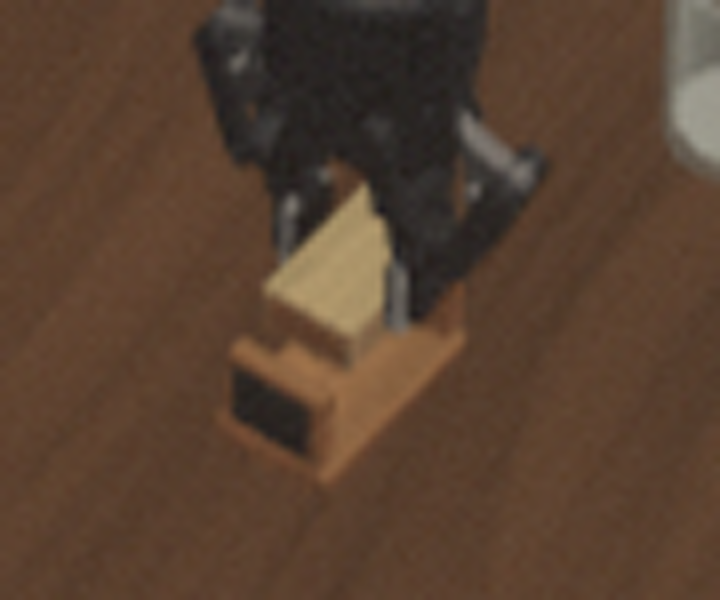

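View pics/c5.png

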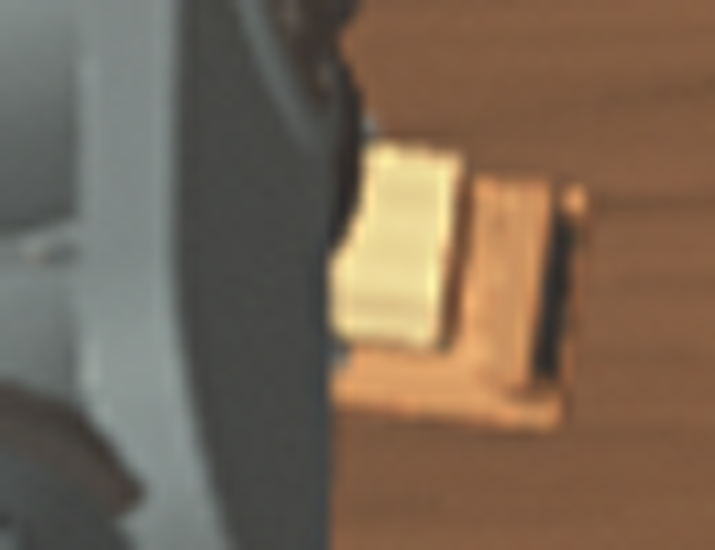

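```bash
python3 - <<'E'
from h import *
f=lambda X,x0,y0,s:(np.array(X,float)+.5)/s-.5+[x0,y0]
ax=np.array([.122,.9925,0])
for n,a,e,w in (("top",(180,235,11),[(463,155),(440,343)],[(550,180),(533,382)]),("scene",(310,135,8),[(265,290),(350,335)],[(231,350),(322,405)])):
    E=plane(n,f(e,*a),.0774);W=plane(n,f(w,*a),.052);print(n,E.round(4),W.round(4),"sep along y",((E.mean(0)-W.mean(0))@ax).round(4),"case ctr",(E.mean(0)+.031*ax).round(4),"holder ctr",(W.mean(0)+.046*ax).round(4))
E
```

```text
top [[0.571  0.206  0.0774]
 [0.5318 0.2104 0.0774]] [[0.569  0.1922 0.052 ]
 [0.5261 0.1955 0.052 ]] sep along y 0.0147 case ctr [0.5552 0.239  0.0774] holder ctr [0.5531 0.2395 0.052 ]
scene [[0.5318 0.2134 0.0774]
 [0.5684 0.2103 0.0774]] [[0.5249 0.2019 0.052 ]
 [0.5662 0.1961 0.052 ]] sep along y 0.0133 case ctr [0.5539 0.2426 0.0774] holder ctr [0.5511 0.2446 0.052 ]
```

Both views put the end-to-wall spacing within 2 mm of the 15 mm expected. I'll shift about 1.2 mm towards -x and 0.7 mm towards +y while going down.

Emit:
play_rows --pt "-0.0007 0 -0.0012 0 0 0" --pt "-0.0007 0.005 -0.0012 0 0 0" --pt "-0.0007 0.012 -0.0012 0 0 0" --pt "-0.0007 0.02 -0.0012 0 0 0" --pt "-0.0007 0.028 -0.0012 0 0 0" --pt "-0.0007 0.034 -0.0012 0 0 0" --pt "-0.0007 0.038 -0.0012 0 0 0" --pt "-0.0007 0.04 -0.0012 0 0 0" --pt "-0.0007 0.04 -0.0012 0 0 0" --pt "-0.0007 0.04 -0.0012 0 0 0"

```text
t: 22.6
tcp_pos: [0.552, 0.2419, 0.0203]
tool_rot: [0.468, -0.529, 0.53, -0.469]
force: [0.7, 0.7, 0.2]
finger_gap: 0.461
```

```bash
python3 - <<'E'
from h import *
st()
i=snapshot("scene");crop(i,310,135,90,75,8,"pics/c6.png")
t=snapshot("top");crop(t,180,235,65,50,11,"pics/c7.png")
E
```

```text
t 22.6 tcp [0.552  0.2419 0.0203] jaw -6.99 down [ 0.  0. -1.] F [0.73 0.71 0.17] M [-0.04  0.02  0.02] gap 39.4 q [ 0.228  0.794  1.627 -0.     0.721  0.35 ]
```

View pics/c6.png

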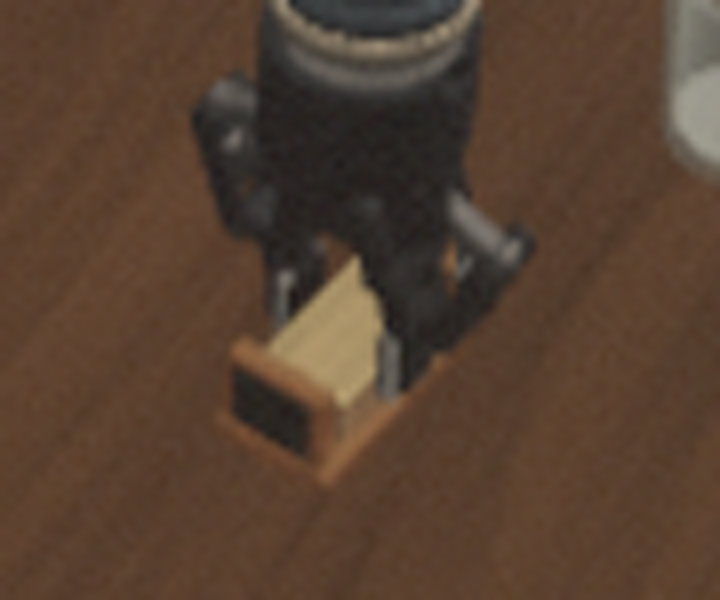

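View pics/c7.png

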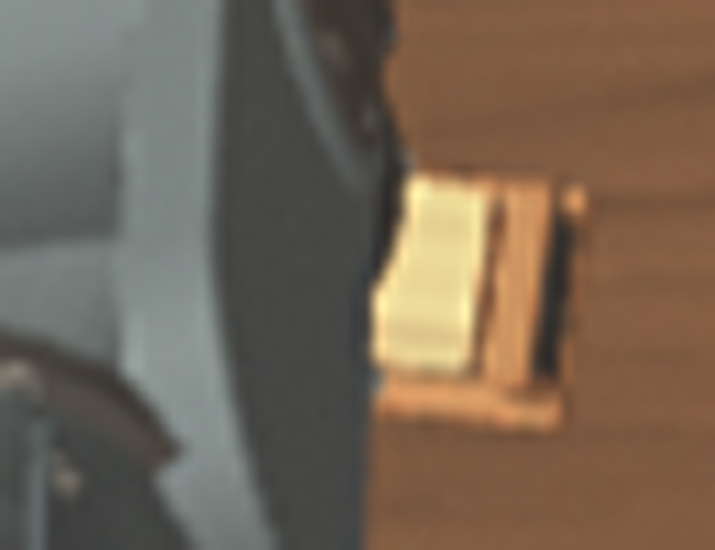

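```bash
python3 - <<'E'
from h import *
f=lambda X,x0,y0,s:(np.array(X,float)+.5)/s-.5+[x0,y0]
ax=np.array([.122,.9925,0]);xx=np.array([.9925,-.122,0])
a=(180,235,11)
E=plane("top",f([(493,188),(472,372)],*a),.0373);W=plane("top",f([(550,180),(533,382)],*a),.052)
print(E.round(4),((E.mean(0)-W.mean(0))@ax).round(4),(E.mean(0)+.031*ax).round(4), (W.mean(0)+.046*ax).round(4))
b=plane("top",f([(560,427),(385,412)],*a),.012);c=plane("top",f([(468,372),(380,363)],*a),.0373);print("x margin",((c-b.mean(0))@xx).round(4),"want .006")
E
```

```text
[[0.5695 0.2071 0.0373]
 [0.53   0.2113 0.0373]] 0.0155 [0.5535 0.24   0.0373] [0.5531 0.2395 0.052 ]
x margin [0.0081 0.008 ] want .006
```

Emit:
play_rows --pt "0 0.001 -0.0007 0 0 0" --pt "0 0.0018 -0.0007 0 0 0" --pt "0 0.0024 -0.0007 0 0 0" --pt "0 0.0029 -0.0007 0 0 0" --pt "0 0.0029 -0.0007 0 0 0"

```text
t: 23.2
tcp_pos: [0.551, 0.242, 0.0171]
tool_rot: [-0.469, 0.53, -0.53, 0.469]
force: [-0.3, -0.2, -1.3]
finger_gap: 0.463
```

```bash
python3 - <<'E'
from h import *
st()
E
```

```text
t 23.2 tcp [0.551  0.242  0.0171] jaw -6.99 down [-0. -0. -1.] F [-0.3  -0.17 -1.28] M [-0.02 -0.01  0.01] gap 39.5 q [ 0.228  0.798  1.629 -0.     0.714  0.35 ]
```

Emit:
play_rows --pt "0 0.0003 0 0 0 0" --pt "0 0.0006 0 0 0 0" --pt "0 0.0006 0 0 0 0"

```text
t: 23.5
tcp_pos: [0.5511, 0.242, 0.017]
tool_rot: [0.469, -0.53, 0.53, -0.469]
force: [-1.8, 0.2, 3.3]
finger_gap: 0.461
```

```bash
python3 - <<'E'
from h import *
st()
E
```

```text
t 23.5 tcp [0.5511 0.242  0.017 ] jaw -6.99 down [ 0.  0. -1.] F [-1.75  0.18  3.27] M [-0.1   0.13  0.01] gap 39.3 q [ 0.228  0.799  1.629 -0.     0.714  0.35 ]
```

Contact at about 4 N, at the height expected. I'll let go and rise.

Emit:
play_rows --pt "0 -0.0003 0 0 0 0" --pt "0 -0.0003 0 0 0 0" --pt "0 -0.0003 0 0 0 0" --pt "0 -0.0003 0 0 0 0" --gripper 0.08

```text
t: 23.9
tcp_pos: [0.5511, 0.242, 0.0168]
tool_rot: [-0.469, 0.53, -0.53, 0.469]
force: [0.1, 1.3, 0.2]
finger_gap: 0.937
```

Emit:
play_rows --pt "0 -0.01 0 0 0 0" --pt "0 -0.03 0 0 0 0" --pt "0 -0.06 0 0 0 0" --pt "0 -0.1 0 0 0 0" --pt "0 -0.14 -0.02 0 0 0" --pt "0 -0.16 -0.05 0 0 0" --pt "0.02 -0.17 -0.08 0 0 0" --pt "0.05 -0.17 -0.1 0 0 0" --pt "0.09 -0.17 -0.11 0 0 0" --pt "0.12 -0.17 -0.11 0 0 0" --pt "0.12 -0.17 -0.11 0 0 0"

```text
t: 25.0
tcp_pos: [0.4262, 0.134, 0.1877]
tool_rot: [0.468, -0.53, 0.53, -0.467]
force: [1.0, 0.0, 0.8]
finger_gap: 0.936
```

```bash
python3 - <<'E'
from h import *
st()
i=snapshot("scene");crop(i,310,135,90,75,8,"pics/d1.png");cv2.imwrite("pics/d0.png",i[:,:,::-1])
t=snapshot("top");crop(t,180,235,65,50,11,"pics/d2.png")
case(t,185,240,235,280,.034)
E
```

```text
t 25.0 tcp [0.4262 0.134  0.1877] jaw -7.18 down [-0.    -0.001 -1.   ] F [0.97 0.02 0.82] M [ 0.   -0.03  0.04] gap 79.9 q [ 5.400e-02  3.610e-01  1.912e+00 -1.000e-03  8.690e-01  1.800e-01]
case rect [210.4 259.2] ctr [0.5526 0.241  0.034 ] cm [0.5524 0.2411 0.034 ] L [0.0401 0.0618 0.04  ] long axis deg 82.6
```

View pics/d1.png

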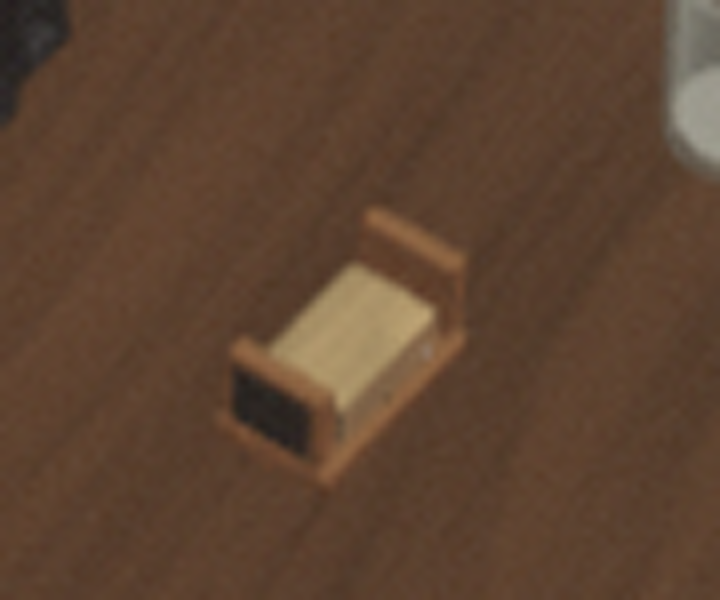

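View pics/d2.png

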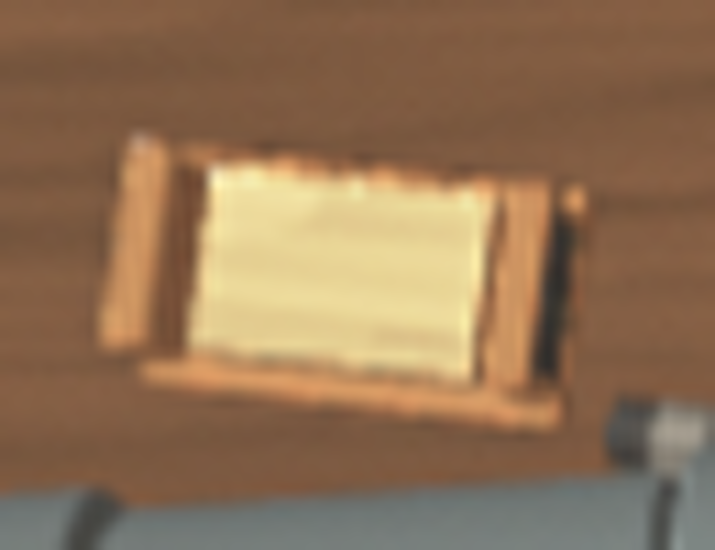

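View pics/d0.png

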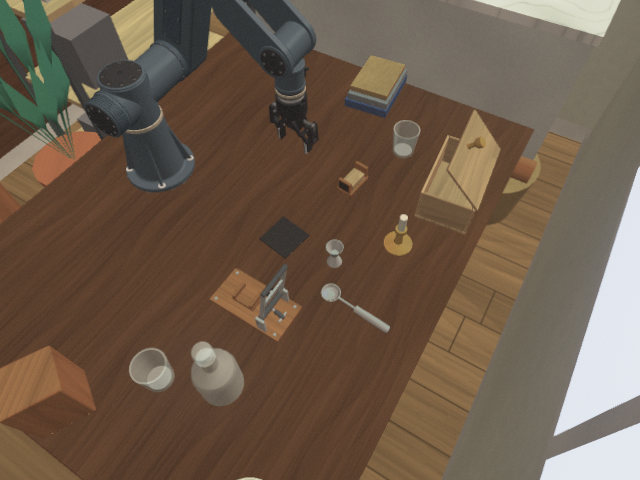

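The case sits flat between the walls at (353,180). The clamp stands open at (275,293), and the glassware, spoon and candlestick are where they were. The arm is clear of everything, so I'll hand in.

```bash
python3 -c "
from station import *
print(sign_off())"
```

```text
the job is handed in; nothing more can be done
None
```

I did the job in the order asked and handed it in at about 25 s of the 72 s; the sign-off gives no verdict.

- **Clamp:** I gripped the bar, swung the arm up nearly to its stop and let go. It stood open by itself in every later picture.
- **Coaster:** I lifted the case out by its ends and set it flat on the slate coaster, with about 5 N of contact. It lay within 1 mm of the coaster's centre. I then let go and gripped it again by its long sides.
- **Holder:** I lowered the case between the end walls with about 4 N of contact, let go and moved the arm clear.

**Last checks:**
- The top view puts the case at (0.5525, 0.241), against (0.5525, 0.240) for the holder's centre, so it is about 1 mm off.
- The case's long axis is at 82.6°, against about 83° for the holder. Its measured size of 40 × 62 mm is right.
- In the last scene picture the glassware, spoon and candlestick look unmoved, judged by eye.

**Disagreements between checks:**
- While the case was still held over the holder, the two cameras differed by 2 to 5 mm on absolute y. I centred the case by its end-to-wall spacing in the pictures (14.7, 13.3, then 15.5 mm, against 15 mm wanted).
- One measurement across the holder's open side read 8 mm where 6 mm was expected. I probably picked the lower edge of the base there, and the other x estimates agreed within 1 mm.

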